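# Clear the hold-down jig and set its knurled nut

## Task

Clear the bench for the next board: put the loose wooden spacer into the yellow bin and the loose steel bar into the blue bin. Then screw the jig's blue knurled nut down clockwise until it bottoms out, and back it off a quarter turn so that a board will slide under the strap. Finish still gripping the nut at that setting, so that it cannot turn, and leave the glue bottle and tape measure where they are.

Things in the scene. Friction and masses are not known exactly. Their poses are not given: they have to be found in the camera images.
- wood_spacer: Loose brown beech spacer block lying on the bench, 46 x 24 x 22 mm (x, y, z), with a round 8 mm dowel pin standing out 9 mm at each end along x (66 mm over the pins). About 30 g. Origin: centre of its underside; z up.
- steel_bar: Loose bright steel T-slot bar lying on the bench: foot 64 x 24 x 10 mm (x, y, z) with a raised middle 34 x 24 mm, 22 mm high over all, dark holes on top. About 200 g. Origin: centre of its underside; z up.
- wood_bin: Yellow open bin, fixed to the bench, 150 x 130 mm (x, y) outside, 45 mm high, walls and floor about 4 mm; a specimen wooden spacer is fixed on its outer +x face, standing out 22 mm. Origin: centre of its underside. It takes the wooden spacer.
- steel_bin: Blue open bin, fixed to the bench, 150 x 130 mm (x, y) outside, 45 mm high, walls and floor about 4 mm; a specimen steel bar is fixed on its outer +x face, standing out 22 mm. Origin: centre of its underside. It takes the steel bar.
- jig: Hold-down jig, fixed to the bench: plywood bed 140 x 200 x 18 mm; dark wooden fence on its +x edge, top at 34 mm, a red mark in its middle; aluminium strap 30 x 160 mm along y, top at 40 mm. A 10 mm steel stud stands at the origin, up to 96 mm, through a brass collar 26 mm wide, top at 52 mm, on which the nut bottoms out. Origin: on the stud's axis at bench height; z up.
- clamp_nut: Blue round knurled nut on the jig's stud, 44 mm in diameter, 26 mm high, axis upright, always on its thread (right-handed, 4 mm a turn). Origin: on the axis at its underside, 52 mm above the bench when bottomed out. Its x axis is the white line on its top, centre to rim: it points along the jig's +x, to the red mark, when bottomed out. Stiff to turn (0.06 N m), it stays where it is left.
- nut_turn (a joint): Turn of the knurled nut on its thread (rad): 0 = bottomed out (a hard stop), grows as it is unscrewed, anticlockwise seen from above, and the nut rises 0.64 mm per rad; a quarter turn off is 1.57. It starts 2.1 to 3.4 open; the thread ends at 4.5.
- glue_bottle: Bystander: white glue bottle with an orange cap, 56 mm in diameter, 150 mm high, standing. Origin: centre of its underside.
- tape_measure: Bystander: yellow tape measure, 70 x 42 x 60 mm (x, y, z). Origin: centre of its underside.

How it is judged:
By the outcome, as a careful person would: the job done as asked, in the order asked, and still so for the second after the job is handed in, while the arm keeps its last pose, push and grip.
It also fails if it takes over 72 s, if anything falls off the work surface, if the arm or the gripper's body presses on something with over 40 N, if the wrist force passes 120 N, or if a joint passes its speed limit or range.

## Robot

A 6-joint arm with a two-finger parallel gripper is mounted at the origin on the work surface. World frame = base frame: x ahead of the robot, y to its left, z up, the work surface at z = 0. Lengths are in m, angles in rad, forces in N, time in s.
With the tool pointing down it reaches from about 0.375 to 0.9 m from the base axis. Payload 3.1 kg.
Tool frame: the origin (TCP) lies on the front face of the gripper's body, between the roots of the fingers; the fingertips stand 70 mm ahead of it and the grasp point (between the pads) lies 51 mm ahead of it; z points along the fingers, y is the line along which they close (so a half turn about z gives the same grasp; the last joint's range is limited). The gripper opens to 87 mm and grips with 3 to 60 N. Pads are 19 mm wide; open, the fingers measure 117 mm over their backs; the gripper's body (75 mm by 190 mm) begins 51 mm behind the grasp point.
Start: joints at [1.093, 0.527, 1.433, -0, 1.181, -0.178], TCP at [0.185, 0.597, 0.292] pointing down, gripper open.
Joint ranges: [-3.08, 3.08], [-0.75, 2.2], [0.22, 2.44], [-1.43, 4.57], [0, 2.65], [-2.85, 2.85]. Speed limits (rad/s): [2.79, 2.79, 3.14, 3.14, 3.14, 3.14].

## Interface

Orientations are given as a unit quaternion [x, y, z, w].
In Python, from rig import robot, cams, ticket gives the robot as it stands. The module is installed in compiled form; this text tells all that it offers.
- The arm moves only by the shell command python3 -m crank 'ROWS' [FORCE]. ROWS is JSON, a list of rows, each a list of 7 numbers: the shift along the tool's x, y, z in cm, then the turn, a rotation vector about the tool's x, y, z in rad, then the closure, from 0 (fully open) to 1 (shut). A call has 1 to 5 rows; each row shifts and turns the commanded pose from where the row before left it, along the tool's axes as they then stand; what a row does not reach is not made up. A row lasts 1/8 s, in which the tool goes at most 62.5 mm and 10.7 degrees, less where a joint would pass 70% of its speed; a pose out of reach is approached as far as the arm can. A call is refused whole if a number of a shift passes 6.25 or a number of a turn 0.188, either way. A call with a gripper value outside its range is refused whole. The fingers move at their own pace and stop on an object; FORCE is the grip in N (left out, the last holds). Time passes only in rows, so rows that do not move let the fingers close. It gives the time, the measured TCP pose, the force, the opening and the grip force at its end, in the units of the state.
- robot.get_obs(): the state, without advancing time (a new reading comes with each control period).
- cams.camera(name): name is "scene" or "side" or "wrist"; returns the picture (384x512x3 uint8, red, green, blue); there is no depth.
- cams.camera_info(name): a dict with "intrinsics" (3x3 intrinsics, pixels), "dist" ([k1, k2, p1, p2, k3] as OpenCV has them; the pictures are not rectified), "pose" (4x4, takes a point from camera to world coordinates). Camera axes: x right, y down, z forward; pixel columns grow to the right and rows downward; lengths in m; the calibration is good to about 2 mm. A picture is of the moment at which its call begins: read the wrist's pose just before it. camera_info takes no time and is no camera call; for the wrist camera it gives the pose at the moment of the call.
- ticket.hand_in(): hands the job in; it is judged then, once.
The state is a dict: "time": time; "q": joint angles; "joint_velocities": joint speeds; "joint_torque": joint torques, N m; "position": TCP position; "tool_rot": TCP orientation; "ft_force": force on the tool from outside, world axes, zero at the start; "moment": the same for the moment, N m; "grip_width": finger opening in m; "grip_force": force on a finger pad.
Only numpy, scipy, OpenCV 4.12 (cv2) and the standard library are available. Lean on these libraries where they do the work, as an engineer would, in place of code of your own. Each camera call takes 0.05 s, during which the arm holds its last target. There are 200 camera calls.

## Working session

There is one attempt and no reset: what is moved stays moved. The work goes in short steps, Python scripts to look and compute and a shell command to move; the robot and the scene stay as the last step left them, time stands still between calls to the robot, and variables do not carry over. Pictures are saved under pics/ and viewed, at most 11 in all, crops included, and the job is handed in when it is done.

```bash
mkdir -p pics; python3 - <<'E'
from rig import robot,cams
import cv2,numpy as np
print(robot.get_obs())
ims=[]
for n in("scene","side","wrist"):
    im=cams.camera(n);cv2.imwrite(f"pics/{n}0.png",im[:,:,::-1]);i=cams.camera_info(n);print(n,np.round(i["intrinsics"],1).tolist(),np.round(i["dist"],3),np.round(i["pose"],3).tolist())
E
```

```text
{'time': 0.0, 'q': array([ 1.09245889e+00,  5.28465411e-01,  1.43391571e+00,  1.32472194e-05,
        1.18144253e+00, -1.78489814e-01]), 'joint_velocities': array([ 0.0011326 ,  0.00014605, -0.00032565,  0.00038361,  0.00233153,
       -0.00015036]), 'joint_torque': array([ 4.27174145e-04, -4.40038848e+01, -1.76591957e+01,  6.34618755e-02,
        5.82816044e-02, -1.77413253e-04]), 'position': array([0.18429075, 0.59658225, 0.2912677 ]), 'tool_rot': array([ 1.49365199e-01,  9.88781469e-01, -1.05390483e-03, -3.65592475e-04]), 'ft_force': array([-0.54548244, -0.13973415, -0.09859361]), 'moment': array([-0.00780517, -0.01768157, -0.00256203]), 'grip_force': 0.0, 'grip_width': 0.08693276365125953}
scene [[387.0, 0.0, 257.1], [0.0, 387.0, 185.9], [0.0, 0.0, 1.0]] [-0.111  0.     0.     0.     0.   ] [[0.757, 0.471, -0.453, 1.053], [0.654, -0.549, 0.52, -0.566], [-0.004, -0.69, -0.724, 0.845], [0.0, 0.0, 0.0, 1.0]]
side [[358.8, 0.0, 256.5], [0.0, 358.8, 188.6], [0.0, 0.0, 1.0]] [0.023 0.    0.    0.    0.   ] [[-0.896, -0.322, 0.306, 0.348], [-0.444, 0.659, -0.607, 0.466], [-0.007, -0.679, -0.734, 0.607], [0.0, 0.0, 0.0, 1.0]]
wrist [[324.6, 0.0, 250.6], [0.0, 324.6, 189.8], [0.0, 0.0, 1.0]] [-0.054  0.     0.     0.     0.   ] [[0.295, 0.928, 0.229, 0.122], [0.956, -0.285, -0.073, 0.617], [-0.002, 0.241, -0.971, 0.383], [0.0, 0.0, 0.0, 1.0]]
```

View pics/scene0.png

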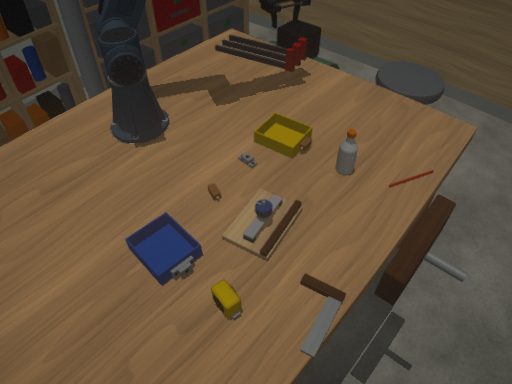

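View pics/side0.png

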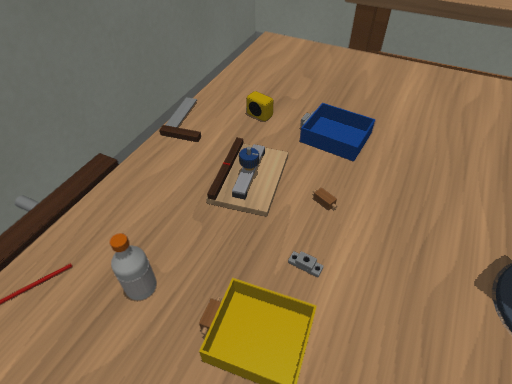

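The scene view shows the spacer (215,192), bar (248,159), yellow bin (283,133), blue bin (164,247) and nut (264,208). In the side view the spacer is at (325,199), the bar at (306,264) and the nut at (250,157). I'll enlarge the side crop for detail.

```bash
cat > h.py <<'E'
import cv2,numpy as np
from rig import robot,cams
from scipy.spatial.transform import Rotation as R
def pix2w(info,uv,z):
    K,d,T=info["intrinsics"],info["dist"],info["pose"]
    p=cv2.undistortPoints(np.array(uv,float).reshape(-1,1,2),np.array(K),np.array(d,float)).reshape(-1,2)
    r=np.c_[p,np.ones(len(p))]@T[:3,:3].T; c=T[:3,3]
    return c+r*((np.asarray(z)-c[2])/r[:,2])[:,None]
def w2pix(info,P):
    Ti=np.linalg.inv(info["pose"])
    return cv2.projectPoints(np.array(P,float),cv2.Rodrigues(Ti[:3,:3])[0],Ti[:3,3],np.array(info["intrinsics"]),np.array(info["dist"],float))[0].reshape(-1,2)
def plan(xyz,ang):
    "xyz: grasp point goal, ang: closing-line (tool y) yaw in world, tool down. prints shift cm in current tool axes and turn"
    o=robot.get_obs();Rt=R.from_quat(o["tool_rot"]);y=Rt.as_matrix()[:,1]
    a=np.arctan2(y[1],y[0]);dy=(ang-a+np.pi/2)%np.pi-np.pi/2
    tcp=np.array(xyz)+[0,0,.051]
    tilt=Rt.as_matrix()[:,2]
    print("pos",o["position"].round(4),"yaw",a.round(3),"q",o["q"].round(2),"shift cm",(Rt.inv().apply(tcp-o["position"])*100).round(2),"turn z (tool)",round(-dy,3),"toolz",tilt.round(3))
E
python3 - <<'E'
import cv2
im=cv2.imread("pics/side0.png")
a=cv2.resize(im[185:285,270:370],None,fx=4,fy=4,interpolation=cv2.INTER_CUBIC)
b=cv2.resize(im[120:220,200:300],None,fx=4,fy=4,interpolation=cv2.INTER_CUBIC)
import numpy as np
cv2.imwrite("pics/c1.png",np.hstack([a,b]))
E
```

```text
(no output)
```

View pics/c1.png

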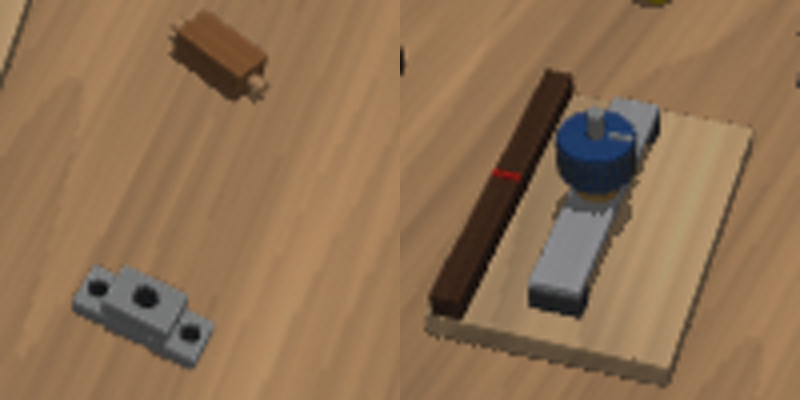

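View pics/wrist0.png

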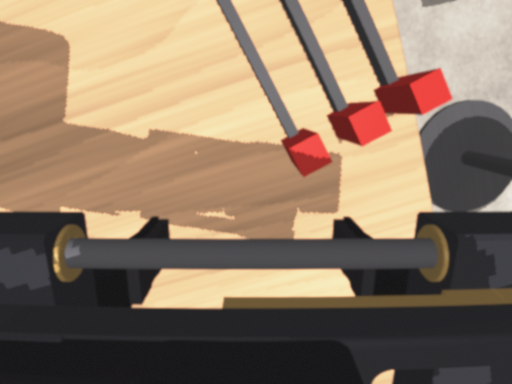

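The crop shows the spacer's top face at corners (175,35), (203,12), (267,62), (240,80), and the bar's raised top at (105,292), (122,267), (187,300), (163,333). The nut's white line runs from about (600,133) to (632,138) and points away from the red mark, which is at (507,175). The wrist view shows only the background.

```bash
python3 - <<'E'
from h import *
s=cams.camera_info("side");c=cams.camera_info("scene")
f=lambda a,ox,oy,z:pix2w(s,np.array(a)/4-.375+[ox,oy],z)
sp=f([(175,35),(203,12),(267,62),(240,80)],270,185,.022)
ba=f([(105,292),(122,267),(187,300),(163,333)],270,185,.022)
ft=f([(75,300),(97,266),(213,322),(193,358)],270,185,.010)
for n,P in(("sp",sp),("bar",ba),("foot",ft)):
    print(n,P[:,:2].round(4).tolist(),"c",P.mean(0).round(4),"edges",[np.linalg.norm(P[i]-P[i-1]).round(4) for i in range(4)],"yaw",[np.arctan2(*(P[j]-P[i])[1::-1]).round(3) for i,j in((1,2),(0,3))])
    print("  in scene px",w2pix(c,[P.mean(0)]).round(1))
X=lambda x,y:(x-400,y)
bed=f([X(752,130),X(667,370),X(428,320)],200,120,.018);print("bed",bed.round(4),np.linalg.norm(bed[1]-bed[0]),np.linalg.norm(bed[2]-bed[1]))
red=f([X(507,175)],200,120,.034);st=f([X(596,109)],200,120,.096);print("red",red,"stud",st)
nt=f([X(557,136),X(637,136),X(597,112),X(597,162),X(632,138)],200,120,.080);print("nut",nt.round(4),nt[:2].mean(0))
d=nt[4]-st[0];r=red[0]-st[0];print("line yaw",np.arctan2(d[1],d[0]),"jig yaw",np.arctan2(r[1],r[0]),"|",np.linalg.norm(d[:2]),np.linalg.norm(r[:2]))
print("stud scene",w2pix(c,st))
Y=pix2w(s,[(234,282),(315,317),(203,352)],.045);B=pix2w(s,[(319,106),(374,124),(354,158),(301,129)],.045)
print("yel",Y.round(3),"c",(Y[1]+Y[2])/2,"sc",w2pix(c,[(Y[1]+Y[2])/2]));print("blue",B.round(3),B.mean(0),w2pix(c,[B.mean(0)]))
print("glue",pix2w(s,[(139,290)],0),"tape",pix2w(s,[(260,112)],.03))
E
```

```text
sp [[0.4743, -0.0596], [0.4664, -0.0827], [0.4232, -0.0629], [0.4321, -0.0444]] c [ 0.449  -0.0624  0.022 ] edges [np.float64(0.0449), np.float64(0.0244), np.float64(0.0475), np.float64(0.0205)] yaw [np.float64(2.711), np.float64(2.795)]
  in scene px [[214.7 188.2]]
bar [[0.4473, 0.1084], [0.4452, 0.0921], [0.4112, 0.0955], [0.4152, 0.1169]] c [0.4297 0.1032 0.022 ] edges [np.float64(0.0332), np.float64(0.0165), np.float64(0.0341), np.float64(0.0217)] yaw [np.float64(3.04), np.float64(2.884)]
  in scene px [[247.5 156.4]]
foot [[0.4605, 0.1115], [0.4583, 0.0892], [0.3975, 0.0938], [0.3995, 0.1159]] c [0.4289 0.1026 0.01  ] edges [np.float64(0.0612), np.float64(0.0224), np.float64(0.061), np.float64(0.0222)] yaw [np.float64(3.067), np.float64(3.07)]
  in scene px [[247.3 159.2]]
bed [[ 0.5798 -0.1646  0.018 ]
 [ 0.5455  0.0304  0.018 ]
 [ 0.6774  0.0559  0.018 ]] 0.1980038220823319 0.13426736649469864
red [[ 0.68631109 -0.04875972  0.034     ]] stud [[ 0.63212083 -0.05985837  0.096     ]]
nut [[ 0.6499 -0.0468  0.08  ]
 [ 0.6103 -0.066   0.08  ]
 [ 0.6393 -0.0743  0.08  ]
 [ 0.6205 -0.0377  0.08  ]
 [ 0.6121 -0.0633  0.08  ]] [ 0.63013546 -0.05638966  0.08      ]
line yaw -2.969129372477567 jig yaw 0.20201525642706808 | 0.020333298536857204 0.05531513725913195
stud scene [[263.23521572 201.61620575]]
yel [[0.521 0.214 0.045]
 [0.375 0.211 0.045]
 [0.507 0.335 0.045]] c [0.44076028 0.27299511 0.045     ] sc [[283.62495138 127.01171408]]
blue [[ 0.567 -0.345  0.045]
 [ 0.414 -0.33   0.045]
 [ 0.424 -0.184  0.045]
 [ 0.573 -0.231  0.045]] [ 0.49438515 -0.27262201  0.045     ] [[168.42008763 235.67718836]]
glue [[0.68243605 0.28429884 0.        ]] tape [[ 0.70736724 -0.27050152  0.03      ]]
```

Everything agrees with the given sizes. The jig yaw is about 0.185 and the nut is about 3.1 open. Next I plan the spacer pick.

```bash
python3 - <<'E'
from h import *
plan([.449,-.0624,.09],1.18)
E
```

```text
pos [0.1843 0.5967 0.2915] yaw 1.271 q [ 1.09  0.53  1.43 -0.    1.18 -0.18] shift cm [-44.75 -55.13  15.13] turn z (tool) 0.091 toolz [-0.001 -0.001 -1.   ]
```

```bash
python3 -m crank '[[-3.73,-4.6,1.26,0,0,0,0],[-3.73,-4.6,1.26,0,0,0,0],[-3.73,-4.6,1.26,0,0,0,0],[-3.73,-4.6,1.26,0,0,0,0],[-3.73,-4.6,1.26,0,0,0,0]]' >/dev/null
python3 -m crank '[[-3.73,-4.6,1.26,0,0,0,0],[-3.73,-4.6,1.26,0,0,0,0],[-3.73,-4.6,1.26,0,0,0,0],[-3.73,-4.6,1.26,0,0,0,0],[-3.73,-4.6,1.26,0,0,0,0]]' >/dev/null
python3 -m crank '[[-3.73,-4.6,1.26,0,0,0,0],[-3.73,-4.6,1.26,0,0,0,0],[0,0,0,0,0,0.09,0],[0,0,0,0,0,0,0],[0,0,0,0,0,0,0]]'
python3 - <<'E'
from h import *
plan([.449,-.0624,.021],1.18)
im=cams.camera("wrist");cv2.imwrite("pics/w1.png",im[:,:,::-1])
i=cams.camera_info("wrist")
print(w2pix(i,[[.449,-.0624,.022]]))
E
```

```text
time: 2.02
position: [0.4486, -0.0618, 0.1411]
tool_rot: [0.193, 0.981, 0.0, -0.0]
ft_force: [-1.0, 0.2, -0.2]
grip_width: 0.0869
grip_force: 0.0
pos [ 0.4486 -0.0618  0.1411] yaw 1.183 q [-0.38  0.58  1.99  0.    0.58 -1.57] shift cm [-0.06 -0.04  6.91] turn z (tool) 0.003 toolz [-0.001  0.    -1.   ]
[[248.64185215 209.45352266]]
```

View pics/w1.png

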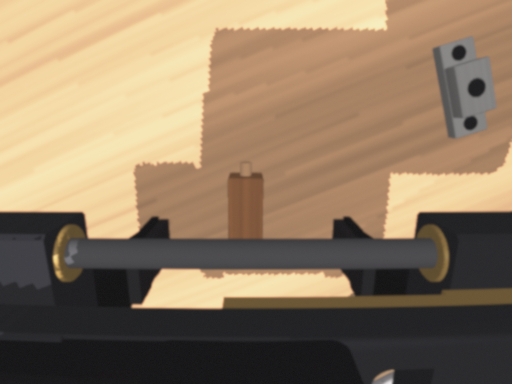

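The wrist view shows the spacer centred between the fingers at (246,205) and aligned with them, and the bar at (470,88). I descend and grip.

```bash
python3 -m crank '[[0,0,4,0,0,0,0],[0,0,2.9,0,0,0,0],[0,0,0,0,0,0,0],[0,0,0,0,0,0,1],[0,0,0,0,0,0,1]]' 15
python3 -m crank '[[0,0,0,0,0,0,1],[0,0,0,0,0,0,1],[0,0,0,0,0,0,1],[0,0,-5,0,0,0,1],[0,0,-5,0,0,0,1]]'
python3 -m crank '[[0,0,0,0,0,0,1]]'
python3 - <<'E'
from h import *
plan([.441,.273,.12],1.18)
# bar check from the wrist picture: foot centre hypothesised
E
```

```text
time: 2.7
position: [0.4492, -0.0621, 0.0725]
tool_rot: [0.193, 0.981, -0.0, 0.0]
ft_force: [-0.4, -0.7, 0.8]
grip_width: 0.0742
grip_force: 0.0
time: 3.32
position: [0.4486, -0.0624, 0.1723]
tool_rot: [0.194, 0.981, 0.0, -0.002]
ft_force: [1.6, -0.3, -0.4]
grip_width: 0.0247
grip_force: 0.0
time: 3.45
position: [0.4509, -0.0631, 0.1749]
tool_rot: [0.194, 0.981, -0.001, 0.004]
ft_force: [-0.1, 0.4, -0.5]
grip_width: 0.0147
grip_force: 0.0
pos [ 0.4509 -0.0631  0.1749] yaw 1.181 q [-0.39  0.51  1.96  0.    0.66 -1.57] shift cm [13.68 30.71  0.29] turn z (tool) 0.001 toolz [ 0.007 -0.003 -1.   ]
```

The lift came before the fingers had closed, because they move at about 80 mm/s. I'll open, check that the spacer has not moved, and repeat.

```bash
python3 -m crank '[[0,0,3.5,0,0,0,0.4],[0,0,0,0,0,0,0.4],[0,0,0,0,0,0,0.4],[0,0,0,0,0,0,0.4],[0,0,0,0,0,0,0.4]]'
python3 - <<'E'
from h import *
im=cams.camera("wrist");cv2.imwrite("pics/w2.png",im[:,:,::-1])
plan([.449,-.0624,.021],1.18)
E
```

```text
time: 4.08
position: [0.4494, -0.0625, 0.1375]
tool_rot: [0.194, 0.981, -0.0, 0.001]
ft_force: [0.3, 0.1, 0.4]
grip_width: 0.0506
grip_force: 0.0
pos [ 0.4494 -0.0625  0.1375] yaw 1.181 q [-0.39  0.58  1.99 -0.    0.57 -1.57] shift cm [ 0.05 -0.    6.55] turn z (tool) 0.001 toolz [ 0.001 -0.    -1.   ]
```

View pics/w2.png

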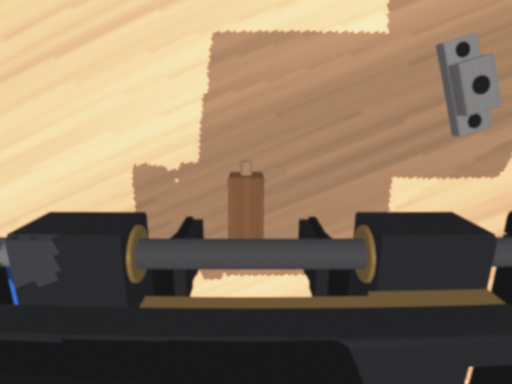

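The spacer is undisturbed at (246,205), still centred between the fingers. The bar's middle hole is at (481,85).

```bash
python3 -m crank '[[0,0,4,0,0,0,0.4],[0,0,2.5,0,0,0,0.4],[0,0,0,0,0,0,0.4],[0,0,0,0,0,0,1],[0,0,0,0,0,0,1]]' 15 >/dev/null
python3 -m crank '[[0,0,0,0,0,0,1],[0,0,0,0,0,0,1],[0,0,0,0,0,0,1],[0,0,0,0,0,0,1],[0,0,0,0,0,0,1]]'
python3 -m crank '[[0,0,-5,0,0,0,1],[0,0,-5,0,0,0,1],[0,0,0,0,0,0,1]]'
python3 - <<'E'
from h import *
plan([.441,.273,.12],1.18)
s=cams.camera_info("wrist")
# bar hole from wrist picture w2 was at TCP .1375; pose then: shift current pose
T=s["pose"].copy();T[2,3]-=robot.get_obs()["position"][2]-.1375
s2=dict(s,pose=T);print(pix2w(s2,[(481,85),(463,49),(475,121)],np.array([.022,.01,.01])).round(4))
E
```

```text
time: 5.38
position: [0.4493, -0.0625, 0.0724]
tool_rot: [0.194, 0.981, -0.0, 0.0]
ft_force: [-0.5, 0.4, 5.1]
grip_width: 0.0236
grip_force: 15.0
time: 5.75
position: [0.4508, -0.063, 0.1747]
tool_rot: [0.194, 0.981, -0.001, 0.004]
ft_force: [0.0, -0.2, -1.2]
grip_width: 0.0242
grip_force: 15.0
pos [ 0.4508 -0.063   0.1747] yaw 1.181 q [-0.39  0.51  1.96  0.    0.66 -1.57] shift cm [13.67 30.71  0.27] turn z (tool) 0.001 toolz [ 0.007 -0.003 -1.   ]
[[0.4308 0.1024 0.022 ]
 [0.4067 0.1045 0.01  ]
 [0.4548 0.101  0.01  ]]
```

Holding the spacer. The wrist fix also confirms the bar at (0.431, 0.102). Now I place the spacer in the yellow bin.

```bash
python3 -m crank '[[2.28,5.12,0,0,0,0,1],[2.28,5.12,0,0,0,0,1],[2.28,5.12,0,0,0,0,1],[2.28,5.12,0,0,0,0,1],[2.28,5.12,0,0,0,0,1]]' >/dev/null
python3 -m crank '[[2.28,5.12,0,0,0,0,1],[0,0,0,0,0,0,1],[0,0,5,0,0,0,1],[0,0,4,0,0,0,1],[0,0,0,0,0,0,1]]'
python3 -m crank '[[0,0,0,0,0,0,0.5],[0,0,0,0,0,0,0.5],[0,0,0,0,0,0,0.5],[0,0,-5,0,0,0,0.5],[0,0,-5,0,0,0,0.4]]'
python3 - <<'E'
from h import *
plan([.4305,.1025,.09],1.50)
E
```

```text
time: 7.0
position: [0.4375, 0.272, 0.079]
tool_rot: [0.194, 0.981, -0.002, -0.003]
ft_force: [-0.0, 0.1, -0.1]
grip_width: 0.024
grip_force: 15.0
time: 7.62
position: [0.439, 0.2735, 0.1833]
tool_rot: [0.194, 0.981, -0.0, -0.0]
ft_force: [1.4, 0.2, -0.2]
grip_width: 0.0475
grip_force: 0.0
pos [0.439  0.2735 0.1833] yaw 1.181 q [ 0.34  0.55  1.8  -0.    0.79 -0.84] shift cm [ -5.71 -16.14   4.23] turn z (tool) -0.319 toolz [-0.001 -0.    -1.   ]
```

```bash
python3 -m crank '[[-1.9,-5.38,0,0,0,0,0.4],[-1.9,-5.38,0,0,0,0,0.4],[-1.9,-5.38,0,0,0,0,0.4],[0,0,4,0,0,-0.16,0.4],[0,0,0,0,0,-0.16,0.4]]' >/dev/null
python3 -m crank '[[0,0,0,0,0,0,0.4],[0,0,0,0,0,0,0.4]]'
python3 - <<'E'
from h import *
plan([.4305,.1025,.021],1.50)
i=cams.camera_info("wrist");cv2.imwrite("pics/w3.png",cams.camera("wrist")[:,:,::-1])
im=cams.camera("side");cv2.imwrite("pics/s1.png",im[:,:,::-1])
print(w2pix(i,[[.4065,.1045,.01]]))
E
```

```text
time: 8.5
position: [0.4311, 0.1029, 0.1427]
tool_rot: [0.036, 0.999, 0.0, 0.001]
ft_force: [0.1, -0.1, 0.4]
grip_width: 0.0522
grip_force: 0.0
pos [0.4311 0.1029 0.1427] yaw 1.499 q [-0.02  0.57  2.01  0.    0.56 -1.52] shift cm [ 0.07 -0.05  7.07] turn z (tool) -0.001 toolz [ 0.002 -0.    -1.   ]
[[249.34556435 168.69311417]]
```

```bash
python3 -c "
import cv2,numpy as np
a=cv2.imread('pics/w3.png')[100:350,100:400];b=cv2.imread('pics/s1.png')[140:384,150:400]
cv2.imwrite('pics/c2.png',np.hstack([cv2.resize(a,(400,333)),cv2.resize(b,(341,333))]))"
```

```text
(no output)
```

View pics/c2.png

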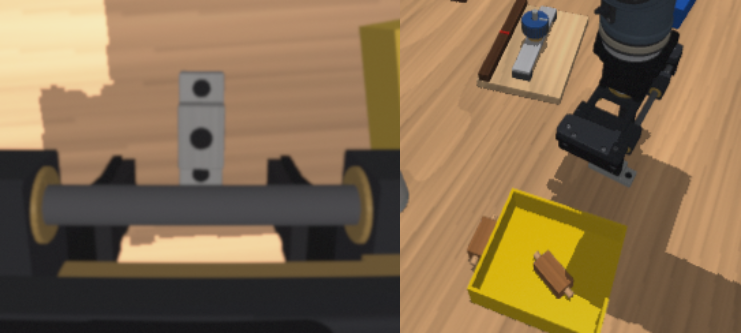

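The spacer lies in the yellow bin, at crop position (553,275). The bar is centred between the fingers, with its far foot hole at pixel (251,166) against a predicted (249,169). I grip it.

```bash
python3 -m crank '[[0,0,4,0,0,0,0.4],[0,0,3,0,0,0,0.4],[0,0,0,0,0,0,0.4],[0,0,0,0,0,0,1],[0,0,0,0,0,0,1]]' 35 >/dev/null
python3 -m crank '[[0,0,0,0,0,0,1],[0,0,0,0,0,0,1],[0,0,0,0,0,0,1],[0,0,0,0,0,0,1],[0,0,0,0,0,0,1]]'
python3 -m crank '[[0,0,-5,0,0,0,1],[0,0,-5,0,0,0,1],[0,0,0,0,0,0,1],[0,0,0,0,0,0,1]]'
python3 - <<'E'
from h import *
plan([.4935,-.278,.12],1.50)
E
```

```text
time: 9.85
position: [0.4308, 0.1028, 0.0724]
tool_rot: [0.035, 0.999, 0.0, 0.0]
ft_force: [-0.3, 0.0, 6.4]
grip_width: 0.0237
grip_force: 35.0
time: 10.35
position: [0.4301, 0.1027, 0.1715]
tool_rot: [0.035, 0.999, -0.0, -0.001]
ft_force: [-0.1, -0.3, -2.2]
grip_width: 0.0238
grip_force: 35.0
pos [0.4301 0.1027 0.1715] yaw 1.501 q [-0.02  0.5   1.99 -0.    0.65 -1.52] shift cm [ -8.98 -37.53   0.05] turn z (tool) 0.001 toolz [-0.001 -0.    -1.   ]
```

```bash
python3 -m crank '[[-1.28,-5.36,0,0,0,0,1],[-1.28,-5.36,0,0,0,0,1],[-1.28,-5.36,0,0,0,0,1],[-1.28,-5.36,0,0,0,0,1],[-1.28,-5.36,0,0,0,0,1]]' >/dev/null
python3 -m crank '[[-1.28,-5.36,0,0,0,0,1],[-1.28,-5.36,0,0,0,0,1],[0,0,0,0,0,0,1],[0,0,5,0,0,0,1],[0,0,4,0,0,0,1]]'
python3 -m crank '[[0,0,0,0,0,0,1],[0,0,0,0,0,0,0.5],[0,0,0,0,0,0,0.5],[0,0,0,0,0,0,0.5],[0,0,-5,0,0,0,0.5]]'
python3 -m crank '[[0,0,-6,0,0,0,0],[0,0,0,0,0,0,0]]'
python3 - <<'E'
from h import *
plan([.631,-.058,.15],1.50)
E
```

```text
time: 11.6
position: [0.4923, -0.2762, 0.0788]
tool_rot: [0.035, 0.999, 0.002, -0.002]
ft_force: [0.8, 0.3, -2.8]
grip_width: 0.0236
grip_force: 35.0
time: 12.22
position: [0.4923, -0.2764, 0.13]
tool_rot: [0.035, 0.999, 0.002, -0.003]
ft_force: [1.0, -0.3, 0.6]
grip_width: 0.043
grip_force: 0.0
time: 12.48
position: [0.4964, -0.2797, 0.1977]
tool_rot: [0.035, 0.999, -0.004, 0.005]
ft_force: [-0.1, -0.4, -0.7]
grip_width: 0.0559
grip_force: 0.0
pos [ 0.4964 -0.2797  0.1977] yaw 1.501 q [-0.71  0.58  1.67 -0.    0.89 -2.21] shift cm [-11.89  23.05  -0.38] turn z (tool) 0.001 toolz [ 0.009 -0.008 -1.   ]
```

```bash
python3 -m crank '[[-2.97,5.4,0,0,0,0,0],[-2.97,5.4,0,0,0,0,0],[-2.97,5.4,0,0,0,0,0],[-2.97,5.4,0,0,0,0,0],[0,1.4,0,0,0,0,0]]' >/dev/null
python3 -m crank '[[0,0,0,0,0,0,0],[0,0,0,0,0,0,0]]' >/dev/null
python3 - <<'E'
from h import *
plan([.631,-.058,.067],1.50)
i=cams.camera_info("wrist");w=cams.camera("wrist");cv2.imwrite("pics/w4.png",w[:,:,::-1])
b=cams.camera("side");cv2.imwrite("pics/s2.png",b[:,:,::-1])
print("stud top",w2pix(i,[[.632,-.0598,.096],[.631,-.058,.08]]))
np.savez("w4.npz",**i)
cv2.imwrite('pics/c3.png',np.hstack([cv2.resize(w[60:310,125:375],(400,400),interpolation=2),cv2.resize(b[90:190,220:400],(400,400*100//180)) if 0 else cv2.resize(b[60:210,230:380],(400,400),interpolation=2)])[:,:,::-1])
E
```

```text
pos [ 0.6276 -0.058   0.1918] yaw 1.5 q [-0.27  0.66  1.5  -0.    0.98 -1.77] shift cm [-0.35  0.03  7.38] turn z (tool) -0.0 toolz [-0.001 -0.    -1.   ]
stud top [[247.04605017 226.88535742]
 [249.92655288 216.80350967]]
```

View pics/c3.png

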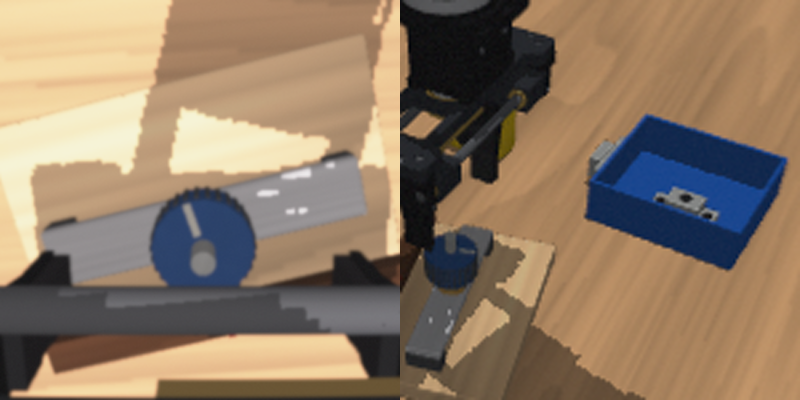

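The bar is in the blue bin, at crop position (687,203). In the wrist view the stud top is at crop (203,263) and the nut spans u 150–256. The white line's tip is at (185,205).

```bash
python3 - <<'E'
from h import *
i=dict(np.load("w4.npz"))
f=lambda a,z:pix2w(i,np.array(a,float)/1.6+[125,60],z)
st=f([(203,263)],.096);print("stud",st)
n=f([(150,245),(256,245),(203,189)],.080);print("nut",n.round(4),n[:2].mean(0),np.linalg.norm(n[0]-n[1]))
t=f([(185,205),(200,238)],.080);d=t[0]-t[1];print("line",t.round(4),np.arctan2(d[1],d[0]), "from stud",np.arctan2(*(t[0]-st[0])[1::-1]))
# strap long edges (z=.040) direction -> jig yaw
e=f([(45,233),(345,158),(78,283),(365,213)],.040);print([np.arctan2(*(e[a]-e[b])[1::-1])-np.pi/2 for a,b in((0,1),(2,3))])
plan([.631,-.058,.067],1.5)
E
```

```text
stud [[ 0.63057991 -0.05673004  0.096     ]]
nut [[ 0.627  -0.0783  0.08  ]
 [ 0.6301 -0.0348  0.08  ]
 [ 0.6051 -0.0549  0.08  ]] [ 0.62855604 -0.05653989  0.08      ] 0.043661192958490906
line [[ 0.6111 -0.0626  0.08  ]
 [ 0.6255 -0.0576  0.08  ]] -2.802214769409398 from stud -2.847825036724634
[np.float64(-2.961524248361333), np.float64(-2.9607296568158876)]
pos [ 0.6278 -0.0584  0.192 ] yaw 1.499 q [-0.27  0.66  1.5  -0.    0.98 -1.77] shift cm [-0.32  0.06  7.4 ] turn z (tool) -0.001 toolz [-0.001 -0.    -1.   ]
```

```bash
python3 -m crank '[[-0.24,0.12,3,0,0,0,0],[0,0,3,0,0,0,0],[0,0,1.4,0,0,0,0],[0,0,0,0,0,0,1],[0,0,0,0,0,0,1]]' 30 >/dev/null
python3 -m crank '[[0,0,0,0,0,0,1],[0,0,0,0,0,0,1],[0,0,0,0,0,0,1],[0,0,0,0,0,0,1],[0,0,0,0,0,0,1]]'
python3 -c "
from h import *
plan([.63,-.057,.067],1.5);print(robot.get_obs()['moment'])"
```

```text
time: 14.7
position: [0.6312, -0.0574, 0.1186]
tool_rot: [0.034, 0.999, -0.002, 0.0]
ft_force: [-1.8, -5.2, 1.5]
grip_width: 0.0433
grip_force: 30.0
pos [ 0.6312 -0.0574  0.1186] yaw 1.502 q [-0.27  0.76  1.53 -0.    0.84 -1.77] shift cm [0.12 0.03 0.06] turn z (tool) 0.002 toolz [ 0.001 -0.003 -1.   ]
[-0.82245657  0.26865688  0.04838485]
```

```bash
python3 -m crank '[[0,0,0.01,0,0,0.17,1],[0,0,0.01,0,0,0.17,1],[0,0,0.01,0,0,0.17,1],[0,0,0.01,0,0,0.17,1],[0,0,0.01,0,0,0.17,1]]'
python3 -c "
from rig import robot
o=robot.get_obs();print(o['moment'],o['q'][5])"
python3 -m crank '[[0,0,0.01,0,0,0.17,1],[0,0,0.01,0,0,0.17,1],[0,0,0.01,0,0,0.17,1],[0,0,0.01,0,0,0.17,1],[0,0,0.01,0,0,0.17,1]]'
python3 -m crank '[[0,0,0.01,0,0,0.17,1],[0,0,0.01,0,0,0.17,1],[0,0,0.01,0,0,0.17,1],[0,0,0.01,0,0,0.17,1],[0,0,0.01,0,0,0.17,1]]'
python3 -c "
from h import *
plan([.63,-.057,.065],1.5);print(robot.get_obs()['moment'])
i=cams.camera_info('wrist');np.savez('w5.npz',**i);w=cams.camera('wrist');cv2.imwrite('pics/w5.png',cv2.resize(w[60:310,125:375],(500,500),interpolation=2)[:,:,::-1])"
```

```text
time: 15.32
position: [0.631, -0.0576, 0.1181]
tool_rot: [0.446, 0.895, -0.002, 0.001]
ft_force: [-0.9, -5.8, 0.4]
grip_width: 0.0432
grip_force: 30.0
[-1.06338219  0.27587272  0.0262029 ] -0.9097023217149003
time: 15.95
position: [0.6309, -0.0576, 0.1175]
tool_rot: [0.775, 0.632, -0.001, 0.001]
ft_force: [-1.7, -5.4, 0.7]
grip_width: 0.0436
grip_force: 30.0
time: 16.58
position: [0.6307, -0.0575, 0.117]
tool_rot: [0.967, 0.256, -0.001, 0.001]
ft_force: [-2.7, -5.7, 0.2]
grip_width: 0.043
grip_force: 30.0
pos [ 0.6307 -0.0575  0.117 ] yaw -1.053 q [-0.27  0.76  1.53 -0.    0.84  0.79] shift cm [-0.03 -0.08  0.1 ] turn z (tool) 0.588 toolz [-0.001 -0.003 -1.   ]
[-1.01254629  0.55556229  0.05259723]
```

View pics/w5.png

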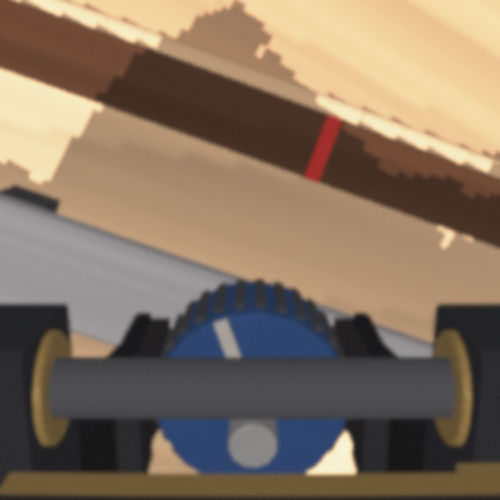

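The white line's tip is at (220,322) and turned with the gripper without slipping. The red mark at (322,148) is still some 0.7 rad clockwise of it.

```bash
cat > m.py <<'E'
from h import *
o=robot.get_obs();y=R.from_quat(o["tool_rot"]).as_matrix()[:,1];print("yaw",round(float(np.arctan2(y[1],y[0])),4),"mz",o["moment"][2].round(3),"tq6",o["joint_torque"][5].round(3),"z",o["position"][2].round(4))
E
python3 - <<'E'
from h import *
i=dict(np.load("w5.npz"))
f=lambda a,z:pix2w(i,np.array(a,float)/2+[125,60],z)
t=f([(220,322),(236,357)],.079);d=t[0]-t[1];print(t,np.arctan2(d[1],d[0])-.181,np.arctan2(t[0,1]+.057,t[0,0]-.630)-.181)
r=f([(341,118),(314,180)],.034);d=r[0]-r[1];print("red",r.round(4),np.arctan2(d[1],d[0]))
E
python3 m.py
python3 -m crank '[[0,0,0.01,0,0,0.15,1],[0,0,0.01,0,0,0.15,1],[0,0,0.01,0,0,0.15,1],[0,0,0,0,0,0,1]]' >/dev/null; python3 m.py
python3 -m crank '[[0,0,0,0,0,0.05,1],[0,0,0,0,0,0,1]]' >/dev/null; python3 m.py
```

```text
[[ 0.64490467 -0.04146538  0.079     ]
 [ 0.63964292 -0.04830715  0.079     ]] 0.734206738747591 0.6250906207570703
red [[ 0.6954 -0.0477  0.034 ]
 [ 0.6777 -0.0499  0.034 ]] 0.1270424455277996
yaw -1.0578 mz -0.076 tq6 0.264 z 0.117
yaw -1.4991 mz -0.058 tq6 0.113 z 0.1167
yaw -1.5484 mz 0.004 tq6 -0.013 z 0.1166
```

```bash

python3 -m crank '[[0,0,0,0,0,0.04,1],[0,0,0,0,0,0,1]]' >/dev/null; python3 m.py
python3 -m crank '[[0,0,0.01,0,0,0.04,1],[0,0,0,0,0,0,1]]' >/dev/null; python3 m.py
python3 -m crank '[[0,0,0,0,0,0.04,1],[0,0,0,0,0,0,1]]' >/dev/null; python3 m.py
python3 -m crank '[[0,0,0,0,0,0.04,1],[0,0,0,0,0,0,1]]' >/dev/null; python3 m.py
```

```text
yaw -1.5883 mz -0.03 tq6 -0.003 z 0.1166
yaw -1.6283 mz -0.054 tq6 -0.004 z 0.1166
yaw -1.6683 mz -0.03 tq6 -0.003 z 0.1165
yaw -1.7083 mz -0.009 tq6 -0.003 z 0.1166
```

```bash

python3 -m crank '[[0,0,0,0,0,0.04,1],[0,0,0,0,0,0,1]]' >/dev/null; python3 m.py
python3 -m crank '[[0,0,0,0,0,0.04,1],[0,0,0,0,0,0,1]]' >/dev/null; python3 m.py
python3 -m crank '[[0,0,0,0,0,0.04,1],[0,0,0,0,0,0,1]]' >/dev/null; python3 m.py
```

```text
yaw -1.7468 mz 0.273 tq6 0.306 z 0.1165
yaw -1.7845 mz 0.663 tq6 0.743 z 0.1165
yaw -1.8238 mz 0.881 tq6 0.907 z 0.1166
```

The hard stop is felt at yaw ≈ -1.722, a total turn of 3.22 that matches the visual estimate. I back off to yaw ≈ -0.16.

```bash

python3 -m crank '[[0,0,0,0,0,-0.167,1],[0,0,-0.01,0,0,-0.167,1],[0,0,-0.01,0,0,-0.167,1],[0,0,-0.01,0,0,-0.167,1],[0,0,-0.01,0,0,-0.167,1]]' >/dev/null; python3 m.py
python3 -m crank '[[0,0,-0.01,0,0,-0.167,1],[0,0,-0.01,0,0,-0.167,1],[0,0,-0.01,0,0,-0.167,1],[0,0,-0.01,0,0,-0.167,1],[0,0,-0.01,0,0,-0.163,1]]' >/dev/null
python3 -m crank '[[0,0,0,0,0,0,1],[0,0,0,0,0,0,1]]'; python3 m.py
python3 -c "
from h import *
i=cams.camera_info('wrist');np.savez('w6.npz',**i);w=cams.camera('wrist');cv2.imwrite('pics/w6.png',cv2.resize(w[60:310,125:375],(500,500),interpolation=2)[:,:,::-1])"
```

```text
yaw -0.9882 mz -0.106 tq6 0.807 z 0.117
time: 20.62
position: [0.631, -0.0567, 0.1175]
tool_rot: [0.763, 0.646, -0.001, 0.001]
ft_force: [-2.3, -4.7, 2.6]
grip_width: 0.0432
grip_force: 30.0
yaw -0.1651 mz 0.087 tq6 0.055 z 0.1175
```

View pics/w6.png

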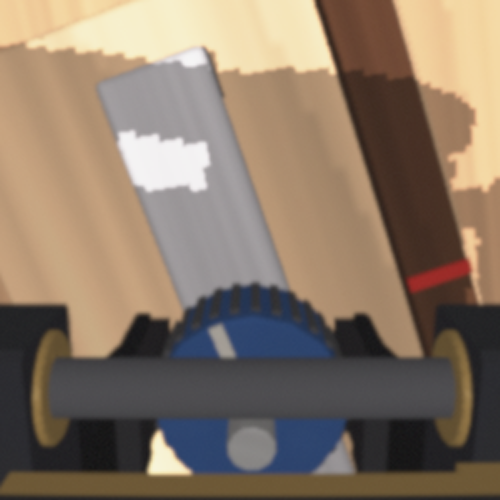

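The white line now lies along the strap, a quarter turn from the red mark. Its tip is at (215,326), against (220,322) before the stop, so I check for slip numerically.

```bash
python3 - <<'E'
from h import *
for n,zn,zo in(("w5",.079,0),("w6",.079,0)):
    i=dict(np.load(n+".npz"));im=cv2.imread(f"pics/{n}.png").astype(int)
    sub=im[312:354,195:250];m=(sub[:,:,2]>110)   # red channel high: white on blue
    v,u=np.nonzero(m);w=sub[:,:,2][m]-110
    px=np.c_[u+195,v+312]/2-.25+[125,60]
    P=pix2w(i,px,np.full(len(px),zn))[:,:2]
    c=np.average(P,axis=0,weights=w);C=np.cov(P.T,aweights=w);e=np.linalg.eigh(C)[1][:,1]
    if e@(c-[.6303,-.057])<0:e=-e
    Rt=i["pose"][:3,:3];
    print(n,len(px),"c",c.round(4),"axis-jig",np.arctan2(e[1],e[0])-.181,"radial-jig",np.arctan2(c[1]+.057,c[0]-.6303)-.181, "perp off mm",1e3*np.cross(e,c-[.6303,-.057]),"camyaw",np.arctan2(Rt[1,0],Rt[0,0]))
    S=pix2w(i,[np.array((252,446))/2-.25+[125,60]],.096);print("stud",S.round(4), "radial from stud",np.arctan2(c[1]-S[0,1],c[0]-S[0,0])-.181)
E
```

```text
w5 540 c [ 0.6425 -0.0441] axis-jig 0.6953088581246867 radial-jig 0.6304306960736934 perp off mm -1.1499128833569079 camyaw -1.0525372323766737
stud [[ 0.6314 -0.0568  0.096 ]] radial from stud 0.6695951408696366
w6 447 c [ 0.6274 -0.0398] axis-jig 1.6455983583619667 radial-jig 1.5551752154744496 perp off mm -1.5776615991654674 camyaw -0.16448878950549628
stud [[ 0.6315 -0.056   0.096 ]] radial from stud 1.634430879793067<stdin>:11: DeprecationWarning: Arrays of 2-dimensional vectors are deprecated. Use arrays of 3-dimensional vectors instead. (deprecated in NumPy 2.0)
```

The line shows about 0.04 rad of slip at the stop, so the nut is at about 1.61. I trim slightly clockwise, then check the bins.

```bash
python3 -m crank '[[0,0,0,0,0,0.05,1],[0,0,0,0,0,0,1],[0,0,0,0,0,0,1],[0,0,0,0,0,0,1]]'; python3 m.py; python3 - <<'E'
from h import *
a=cams.camera("scene");cv2.imwrite("pics/fin.png",cv2.resize(a[100:340,100:400],(750,600))[:,:,::-1])
E
```

```text
time: 21.18
position: [0.631, -0.0568, 0.1175]
tool_rot: [0.779, 0.627, -0.001, 0.001]
ft_force: [-1.2, -5.4, 2.7]
grip_width: 0.0432
grip_force: 30.0
yaw -0.2157 mz -0.075 tq6 -0.062 z 0.1175
```

View pics/fin.png

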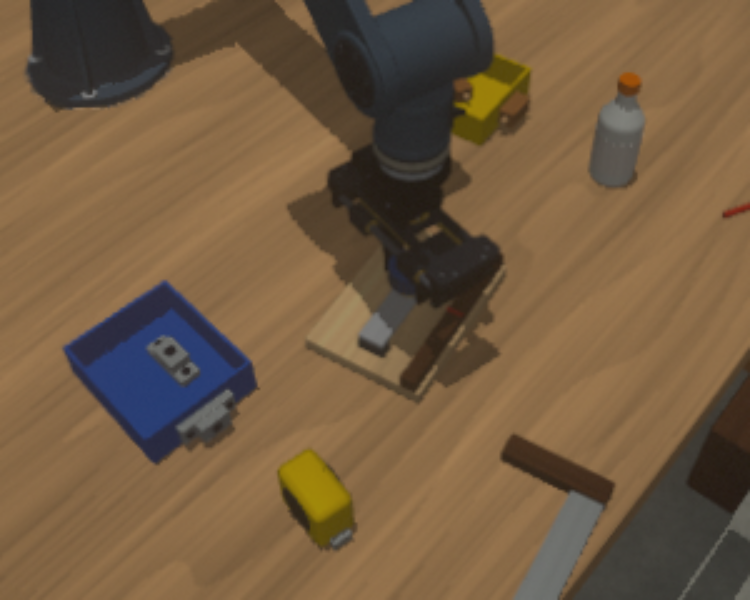

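The bar is in the blue bin at (172,358) and the spacer in the yellow bin at (462,90). The bottle and tape have not moved, and the nut is gripped.

```bash
python3 -c "
from rig import ticket
print(ticket.hand_in())"
```

```text
the job is handed in; nothing more can be done
None
```

The job is handed in (no verdict shown): spacer in the yellow bin, bar in the blue bin, and the nut bottomed out, backed off about a quarter turn (estimated 1.57 rad, uncertain by about 0.05 after slight slip at the stop) and still gripped at 30 N, with the bottle and tape untouched.

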